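# Sort out three swapped specimen containers

## Robot

A 6-joint arm with a two-finger parallel gripper is mounted at the origin on the work surface. World frame = base frame: x ahead of the robot, y to its left, z up, the work surface at z = 0. Lengths are in mm, angles in rad, forces in N, time in s.
With the tool pointing down it reaches from about 400 to 925 mm from the base axis. Payload 12.5 kg.
Tool frame: the origin (TCP) lies midway between the tips of the shut fingers; the grasp point (between the pads) lies 19 mm behind it; z points along the fingers, y is the direction in which the jaws open and shut (so a half turn about z gives the same grasp; the last joint's range is limited). The gripper opens to 95 mm and grips with 3 to 60 N. Pads are 20 mm wide; open, the fingers measure 119 mm over their backs; the gripper's body (75 mm by 180 mm) begins 59 mm behind the grasp point.
Start: joints at [-1.431, 0.491, 1.559, -0, 1.092, -0.106], TCP at [152.105, -606.227, 214.661] pointing down, gripper open.
Joint ranges: [-3.1, 3.1], [-0.84, 2.19], [0.05, 2.79], [-1.13, 4.28], [0.06, 2.93], [-2.69, 2.69]. Speed limits (rad/s): [2.22, 2.22, 2.79, 3.14, 3.14, 3.14].

## Interface

Orientations are given as [roll, pitch, yaw] about the fixed x, y, z axes, in that order (R = Rz(yaw) Ry(pitch) Rx(roll)).
In Python, from cell import env gives the robot as it stands.
- The arm moves only by the tool drive_tool, never from a script. Its argument "increments" is a list of rows, each a list of 2 entries, a list of its own where there are three numbers: the shift along the tool's x, y, z as a fraction of full scale, then the turn, a rotation vector about the tool's x, y, z as a fraction of full scale. In form: [[[x, y, z], [ax, ay, az]], ...]. A call has 1 to 5 rows; each row shifts and turns the commanded pose from where the row before left it, along the tool's axes as they then stand; what a row does not reach is not made up. Full scale, the value 1, is 30 mm for a shift and 0.08 rad for a turn. A row lasts 1/12 s, in which the tool goes at most 41.7 mm and 7.16 degrees, less where a joint would pass 70% of its speed; a pose out of reach is approached as far as the arm can. A call with a number of a shift or a turn outside -1 to 1 is refused whole. A call with a gripper value outside its range is refused whole. "jaw" is the opening, from -1 (shut) to 1 (fully open), so that 0 is half open, set as the call begins (left out, the last holds). The fingers move at their own pace and stop on an object; the grip force is fixed at half the most. Time passes only in rows, so rows that do not move let the fingers close. It gives the time, the measured TCP pose, the force and the opening at its end, in the units of the state.
- env.state(): the state, without advancing time (a new reading comes with each control period).
- env.read_camera(name): name is "scene" or "top" or "wrist"; returns a dict with "pixels" (480x640x3 uint8, blue, green, red), "vertical_fov" (degrees; the focal length in pixels is half the picture's height over the tangent of half this angle, whatever the lens; pixels are square), "cx", "cy" (the principal point, pixels), "world_to_cam" (4x4, takes a point from world to camera coordinates). Camera axes: x right, y down, z forward; pixel columns grow to the right and rows downward; lengths in mm; the calibration is good to about 2 mm. A picture is of the moment at which its call begins. There is no depth.
- env.job_done(): hands the job in, once; it reports no verdict.
Trained networks look in a picture, given as the dict that the camera call returned (one of the last four; its "shot" number tells which), for a name from the list of things; names that differ only in an ending like _2 or _b are one class to them, and where a whole thing is asked for, a point or a joint stands for the part that bears it (a point fixed in the world has none). Each returns a list of dicts, best first, with "score" (0 to 1); they miss things now and then, are a little off and sometimes report something else, mostly with a low value. They report only what shows in the picture. A call takes as long as a camera call.
- env.boxes_of(target, picture): "point" ([x, y, z] in mm, in world coordinates, good to about 4 mm: the middle of the surface that is visible of it).
- env.tip_of(target, picture): "point" ([x, y, z] in mm, in world coordinates, good to about 4 mm: a listed point, or the origin of a listed thing).
The state is a dict: "t": time; "joints": joint angles; "qvel": joint speeds; "tau": joint torques, N m; "eef_pos": TCP position; "tcp_rot": TCP orientation; "ft_force": force on the tool from outside, world axes, zero at the start; "moment": the same for the moment, N m; "opening": opening from 0.0 (shut) to 1.0 (fully open).
Only numpy, scipy, OpenCV 4.12 (cv2) and the standard library are available. Lean on these libraries where they do the work, as an engineer would, in place of code of your own. Each camera call takes 0.05 s, during which the arm holds its last target.

## Task

Three closed specimen containers are standing in one another's places. Using the empty steel tray as the free spot, set one aside in it and then rearrange them so that the wide round pot stands centred on the balance pan, the square jar in the middle of the cold plate, and the slim vial in the middle bay of the rack, midway between the two bottles. Keep the containers upright and leave the two amber bottles and the wax block where they are.

Things in the scene. Friction and masses are not known exactly. Their poses are not given: they have to be found in the camera images.
- pot: wide round specimen pot, loose, 56 mm across and 48 mm tall: white body (54 mm across at its upper end, 52 mm at its foot) with a blue screw lid 56 mm across and 14 mm high on top; about 110 g (it varies). Origin at the centre of its underside, z up. It starts standing on the cold plate and belongs on the balance.
- jar: square jar, loose, 40 x 40 mm, 62 mm tall: white body 50 mm high, blue 36 mm square lid with a small white square inlay above; about 120 g (it varies). Origin at the centre of its underside, z up, x and y square to its sides. It starts in the middle bay of the rack, between the two bottles, so that fingers fit only in front of and behind it (along the rack's x), and belongs on the cold plate.
- vial: slim round vial, loose, 26 mm across and 70 mm tall, white with a blue cap of the same width 16 mm high; about 50 g (it varies). Origin at the centre of its underside, z up. It starts on the balance pan and belongs in the middle bay of the rack.
- balance_pan (a point): centre of the top of the round steel pan (104 mm across, 60 mm above the bench) of a white laboratory balance, fixed, body 160 mm (x) x 150 mm (y), 44 mm high, with a 5 mm higher key strip along its front (-x) edge. The point lies 18 mm behind (+x) the middle of the body. x points from the key strip to the pan, z up.
- cold_plate_middle (a point): middle of the flat pale green top (134 x 124 mm, 40 mm above the bench, no rim) of a white cold plate 150 mm (x) x 140 mm (y), fixed. z up.
- rack_middle_bay (a point): middle of the floor of the middle bay of a low steel rack, fixed: a plate 80 mm (x) x 190 mm (y) and 10 mm thick with four upright dividers 3 mm thick that rise 22 mm above it, making three bays in a row along y, 61 mm apart, each 58 mm wide and open at front and back (x). The point is on the plate's top, 10 mm above the bench. x points through the open bay, y along the row, z up. The outer bays hold the two bottles.
- tray_middle (a point): centre of the inner floor (3 mm above the bench) of an empty square steel tray, 130 x 130 mm outside, rim 3 mm thick and 10 mm above the bench, fixed: the free spot. z up.
- bottle_left: amber bottle with black cap, loose, 42 mm across, 60 mm tall, standing in the outer bay at the rack's +y end; not to be moved. Origin at the centre of its underside.
- bottle_right: the same kind of amber bottle in the outer bay at the rack's -y end; not to be moved. Origin at the centre of its underside.
- wax_block: white tissue cassette with a wax block on it, loose, 40 x 28 mm, 13 mm high, lying on the bench between the stations; not to be moved. Origin at the centre of its underside.

How it is judged (in metres and radians):
On the way:
1. one of the three containers stands released in the steel tray (((horizontal distance between pot and tray_middle below 0.04 m and z of pot in the frame of tray_middle below 0.005 m and angle between pot's own z axis and vertical below 0.1 rad and linear speed of pot below 0.02 m/s and contact force between pot and the fingers below 0.1 N) or (horizontal distance between jar and tray_middle below 0.04 m and z of jar in the frame of tray_middle below 0.005 m and angle between jar's own z axis and vertical below 0.1 rad and linear speed of jar below 0.02 m/s and contact force between jar and the fingers below 0.1 N) or (horizontal distance between vial and tray_middle below 0.04 m and z of vial in the frame of tray_middle below 0.005 m and angle between vial's own z axis and vertical below 0.1 rad and linear speed of vial below 0.02 m/s and contact force between vial and the fingers below 0.1 N))), for 0.2 s.
At the end, for the whole second after the job is handed in: The pot stands on the balance pan, the jar on the cold plate and the vial on the floor of the rack's middle bay, each within 15 mm (horizontally) of the middle of its place, at its height within 5 mm, upright within 0.1 rad and at rest (horizontal distance between pot and balance_pan below 0.015 m and z of pot in the frame of balance_pan between -0.005 and 0.005 m and angle between each of pot, jar, vial's own z axis and vertical below 0.1 rad and linear speed of each of pot, jar, vial below 0.02 m/s and horizontal distance between jar and cold_plate_middle below 0.015 m and z of jar in the frame of cold_plate_middle between -0.005 and 0.005 m and horizontal distance between vial and rack_middle_bay below 0.015 m and z of vial in the frame of rack_middle_bay between -0.005 and 0.005 m); the robot touches nothing.
It fails at once if a bottle in the rack is shifted by more than 15 mm or tipped, or the wax block is shifted by more than 20 mm (distance of any of bottle_left, bottle_right from where it was at the start of the episode above 0.015 m or angle between any of bottle_left, bottle_right's own z axis and vertical above 0.3 rad or distance of wax_block from where it was at the start of the episode above 0.02 m).
It fails at once if a container is tipped by more than 0.6 rad (angle between any of pot, jar, vial's own z axis and vertical above 0.6 rad).
It also fails if it takes over 112 s, if anything falls off the work surface, if the arm or the gripper's body presses on something with over 40 N, if the wrist force passes 120 N, or if a joint passes its speed limit or range.

## Working session

There is one attempt and no reset: what is moved stays moved. The work goes in short steps, Python scripts to look and compute and a tool call to move; the robot and the scene stay as the last step left them, time stands still between calls to the robot, and variables do not carry over. Pictures are saved under pics/ and viewed, and the job is handed in when it is done.

Besides the shell and the picture viewer there is one more tool, called after ">>>" by a JSON object that holds its "fn" and its "kwargs". drive_tool: Moves the arm, as the interface text tells. Its arguments: {"type":"object","properties":{"increments":{"type":"array","items":{"type":"array"}},"jaw":{"type":"number"}},"required":["increments"]}

```bash
ls; mkdir -p pics
python3 - <<'E'
from cell import env
import cv2
s=env.state();print(s)
for n in("scene","top"):
    p=env.read_camera(n);cv2.imwrite(f"pics/{n}0.png",p["pixels"])
    for t in["pot","jar","vial","balance_pan","cold_plate_middle","rack_middle_bay","tray_middle","bottle_left","bottle_right","wax_block"]:
        try:
            r=env.tip_of(t,p);print(n,t,[( [round(float(x)) for x in d["point"]],round(d["score"],2)) for d in r[:3]])
        except Exception as e:print(t,e)
    print(env.state()["t"])
E
```

```text
pics
{'t': 0.0, 'joints': array([-1.43058680e+00,  4.91562649e-01,  1.55944148e+00, -1.40396246e-05,
        1.09170439e+00, -1.05615063e-01]), 'qvel': array([ 0.00026878, -0.0002342 , -0.00119782, -0.00101158, -0.00096494,
       -0.00013731]), 'tau': array([-6.21535200e-04, -6.12642717e+01, -2.58184147e+01,  6.93274965e-02,
        4.82105208e-02, -1.26317859e-04]), 'eef_pos': array([ 152.07328602, -605.96766327,  214.06257606]), 'tcp_rot': array([-3.14048169e+00, -1.05250964e-04,  2.45831011e-01]), 'ft_force': array([-0.87330099, -0.48772041, -0.02307537]), 'moment': array([ 0.03717992, -0.00659012, -0.03555443]), 'opening': 1.0013548134092236}
scene pot [([465, 146, 38], 0.62)]
scene jar [([436, -184, 10], 0.81)]
scene vial [([649, -166, 63], 0.94)]
scene balance_pan [([648, -168, 61], 0.92), ([428, -114, 7], 0.73), ([648, -168, 62], 0.72)]
scene cold_plate_middle [([464, 165, 38], 0.92)]
scene rack_middle_bay [([436, -183, 9], 0.71), ([433, -183, 10], 0.59), ([645, -167, 60], 0.5)]
scene tray_middle [([652, 175, 6], 0.68)]
scene bottle_left [([430, -119, 9], 0.91), ([436, -182, 11], 0.61)]
scene bottle_right [([437, -240, 8], 0.88)]
scene wax_block [([571, 10, 1], 0.59)]
0.55
top pot [([469, 142, 44], 0.93)]
top jar [([434, -185, 9], 0.74)]
top vial [([644, -166, 57], 0.65), ([442, -239, 9], 0.45)]
top balance_pan [([644, -171, 64], 0.71), ([436, -178, 10], 0.7), ([470, 143, 39], 0.54)]
top cold_plate_middle [([467, 168, 36], 0.78)]
top rack_middle_bay [([438, -178, 14], 0.57)]
top tray_middle [([650, 180, 5], 0.59)]
top bottle_left [([428, -115, 13], 0.76)]
top bottle_right [([442, -238, 13], 0.81), ([644, -172, 60], 0.19)]
top wax_block [([572, 8, -1], 0.7)]
1.1
```

View pics/scene0.png

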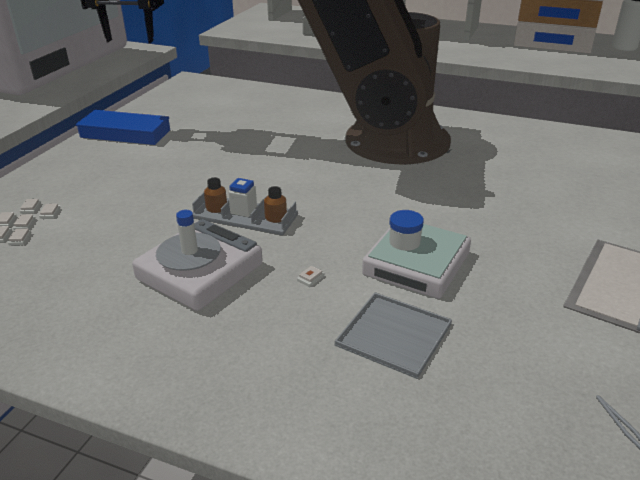

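View pics/top0.png

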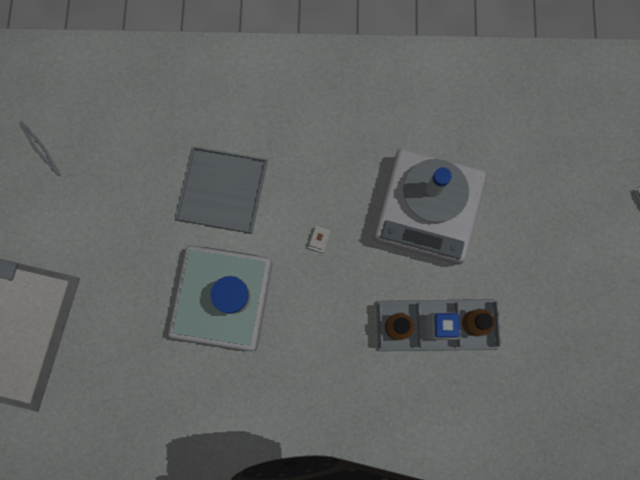

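The top view has +x up and +y left. The vial's cap is at (442,177), the pot's lid at (230,295), and the jar's lid at (447,325) between the bottles. The tray is at (222,190) and the wax block at (319,239). Next I'll refine these positions by intersecting pixel rays with the known heights.

```bash
cat > h.py <<'E'
from cell import env
import cv2,numpy as np
def cast(p,uv,z):
    f=240/np.tan(np.radians(p["vertical_fov"])/2)
    T=np.array(p["world_to_cam"]);R=T[:3,:3];c=-R.T@T[:3,3]
    d=R.T@np.array([(uv[0]-p["cx"])/f,(uv[1]-p["cy"])/f,1.])
    return (c+d*(z-c[2])/d[2])[:2]
def proj(p,X):
    f=240/np.tan(np.radians(p["vertical_fov"])/2)
    T=np.array(p["world_to_cam"]);q=T[:3,:3]@np.array(X,float)+T[:3,3]
    return f*q[0]/q[2]+p["cx"],f*q[1]/q[2]+p["cy"]
def blobs(p,lo,hi,amin=40):
    m=cv2.inRange(cv2.cvtColor(p["pixels"],cv2.COLOR_BGR2HSV),lo,hi)
    n,l,s,c=cv2.connectedComponentsWithStats(m)
    return [(c[i],s[i],l==i) for i in range(1,n) if s[i][4]>=amin]
E
python3 - <<'E'
from h import *
p=env.read_camera("top")
print("blue")
for c,s,m in blobs(p,(105,120,50),(130,255,255)):
    x,y,w,h,a=s; print(c.round(1),s, [cast(p,c,z).round(1) for z in (88,72,130)])
hsv=cv2.cvtColor(p["pixels"],cv2.COLOR_BGR2HSV)
for n,uv in dict(green=(200,270),pan=(455,210),panel=(470,180),tray=(222,190),rack=(425,330),bench=(330,150)).items(): print(n,hsv[uv[1],uv[0]])
big=cv2.resize(p["pixels"][120:380,150:520],None,fx=2.1,fy=2.1,interpolation=cv2.INTER_CUBIC)
big=cv2.convertScaleAbs(big,alpha=1.6,beta=20);cv2.imwrite("pics/topbig.png",big)
for c,s,m in blobs(p,(60,25,60),(100,120,255),300):
    r=cv2.minAreaRect(np.argwhere(m)[:,::-1].astype(np.float32));b=cv2.boxPoints(r)
    w=np.array([cast(p,q,40) for q in b]);print("green",s,w.round(0).tolist(),w.mean(0).round(1))
E
```

```text
blue
[441.8 176.3] [433 168  18  18 250] [array([ 658.9, -175.1]), array([ 664.1, -178.4]), array([ 645.2, -166.3])]
[228.9 294.3] [ 211  276   37   37 1076] [array([469. , 141.5]), array([470.5, 144.4]), array([465.1, 134. ])]
[446.8 324.9] [435 313  25  24 442] [array([ 433.1, -179.7]), array([ 433.9, -183.1]), array([ 431. , -170.7])]
green [ 84  34 112]
pan [101  22  94]
panel [135   8 127]
tray [103  20  91]
rack [98 18 57]
bench [ 60   5 108]
green [ 173  250   92   95 5368] [[412.0, 235.0], [547.0, 221.0], [527.0, 96.0], [394.0, 114.0]] [470.  166.6]
```

View pics/topbig.png

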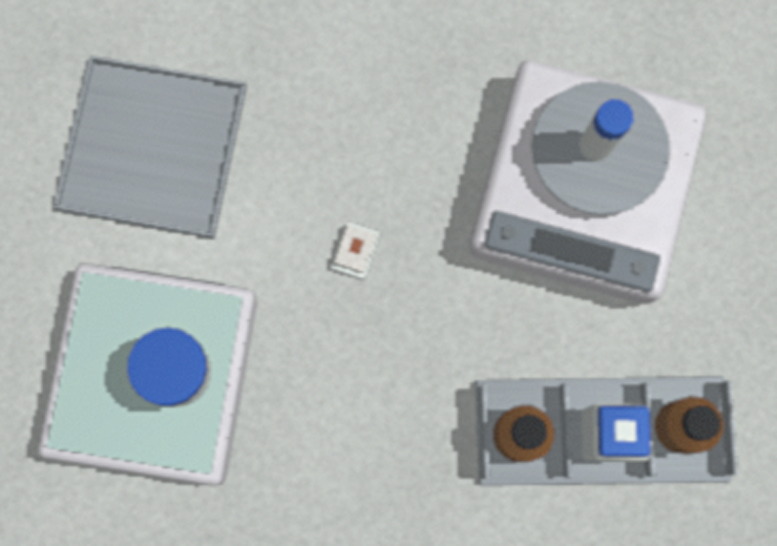

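Run:
```python
from h import *
p=env.read_camera("top")
o=lambda a,b:(a/2.1+150-.25,b/2.1+120-.25)
P=lambda n,a,b,z:print(n,cast(p,o(a,b),z).round(1))
P("pan",600,148,60);P("cold",148,370,40);P("tray",151,147,10)
for c in((477,484),(733,482),(730,378),(477,383)):P("rackc",*c,15)
P("bl cap",529,432,70);P("br cap",702,423,70);P("jar inlay",625,431,72)
# fit pan & rack centre: low sat bluish mask edges
for c,s,m in blobs(p,(90,12,40),(112,40,130),300):
    r=cv2.minAreaRect(np.argwhere(m)[:,::-1].astype(np.float32));print(s,np.round(r[0],1),np.round(r[1],1),round(r[2],1),cast(p,r[0],60).round(1),cast(p,r[0],10).round(1))
    b=cv2.boxPoints(r);print([cast(p,q,10).round(0).tolist() for q in b])
q=env.read_camera("scene")
for n,X in dict(pan=(646,-168,60),cold=(468,166,40),tray=(651,178,3),jar=(433.9,-183,72),vial=(645,-166,130),pot=(469,141.5,88)).items(): print(n,np.round(proj(q,X),1))
for c,s,m in blobs(q,(105,120,50),(130,255,255)): print(c.round(1),s)
```

```text
pan [ 644.9 -170.7]
cold [470.6 163.6]
tray [652.  177.9]
rackc [394.  -84.9]
rackc [ 401.1 -276.3]
rackc [ 479.  -276.4]
rackc [469.9 -84.1]
bl cap [ 431.3 -116.4]
br cap [ 441.1 -238.9]
jar inlay [ 433.8 -183.9]
[ 19 122  41  53 333] [ 39.1 147.9] [65.5  9.2] 56.3 [700.6 468.9] [718.8 496.8]
[[763.0, 541.0], [772.0, 529.0], [676.0, 454.0], [666.0, 466.0]]
[ 176  147   91   86 5789] [220.9 189.3] [79.9 75.6] 10.2 [638.3 169. ] [652.8 179.3]
[[599.0, 253.0], [730.0, 240.0], [708.0, 104.0], [578.0, 120.0]]
[ 403  159   66   64 2753] [435.5 190. ] [64.3 62.9] 45.0 [ 645.2 -170.8] [ 660.2 -180.6]
[[659.0, -106.0], [739.0, -181.0], [661.0, -255.0], [583.0, -181.0]]
[ 380  221   84   38 1508] [422.  239.3] [82.9 18.7] 15.3 [ 565.3 -149.2] [ 575.5 -157.7]
[[577.0, -88.0], [608.0, -96.0], [574.0, -227.0], [544.0, -219.0]]
[ 377  299  124   52 3678] [438.4 324.8] [ 50.2 122.9] 89.1 [ 434.3 -173.1] [ 436.8 -183.1]
[[473.0, -84.0], [481.0, -281.0], [402.0, -280.0], [393.0, -86.0]]
pan [188.9 250.2]
cold [418.  244.4]
tray [393.4 331.7]
jar [241.1 182.6]
vial [184.8 213.1]
pot [405.8 217.7]
[144.1  78.3] [   0    0  233  168 8094]
[134.4  23.1] [121   4  27  39 767]
[559.   12.2] [539   6  41  13 386]
[553.7  37.9] [534  32  40  13 350]
[241.2 185.6] [230 178  23  15 209]
[184.6 217.5] [177 210  16  16 221]
[406.1 221.3] [390 210  33  24 643]
```

```bash
cat > plan.py <<'E'
import sys,math,json
from h import *
# plan.py x y z [full] : rows from the present pose to TCP xyz, yaw 1.62
t=np.array([float(a) for a in sys.argv[1:4]]);st=float(sys.argv[4]) if len(sys.argv)>4 else 28.
s=env.state();p=s["eef_pos"].copy();yaw=s["tcp_rot"][2]
d=t-p;dy=1.62-yaw;n=max(1,math.ceil(max(np.linalg.norm(d)/st,abs(dy)/.08)))
print(n,"t",round(s["t"],1),"pos",p.round(1),"rpy",s["tcp_rot"].round(3),"d",d.round(1))
rows=[]
for i in range(n):
    w=d/n;y=yaw+dy*i/n
    R=np.array([[math.cos(y),math.sin(y),0],[math.sin(y),-math.cos(y),0],[0,0,-1]])
    v=R.T@w/30
    rows.append([[round(float(k),2) for k in v],[0,0,round(-dy/n/.08,2)]])
for i in range(0,n,5):print(json.dumps(rows[i:i+5]))
E
python3 plan.py 645 -166 215
```

```text
24 t 1.2 pos [ 152.1 -606.2  214.6] rpy [3.142 0.    0.246] d [4.929e+02 4.402e+02 4.000e-01]
[[[0.81, -0.43, -0.0], [0, 0, -0.72]], [[0.84, -0.38, -0.0], [0, 0, -0.72]], [[0.86, -0.33, -0.0], [0, 0, -0.72]], [[0.87, -0.28, -0.0], [0, 0, -0.72]], [[0.89, -0.23, -0.0], [0, 0, -0.72]]]
[[[0.9, -0.18, -0.0], [0, 0, -0.72]], [[0.91, -0.13, -0.0], [0, 0, -0.72]], [[0.91, -0.08, -0.0], [0, 0, -0.72]], [[0.92, -0.02, -0.0], [0, 0, -0.72]], [[0.92, 0.03, -0.0], [0, 0, -0.72]]]
[[[0.91, 0.08, -0.0], [0, 0, -0.72]], [[0.91, 0.13, -0.0], [0, 0, -0.72]], [[0.9, 0.19, -0.0], [0, 0, -0.72]], [[0.89, 0.24, -0.0], [0, 0, -0.72]], [[0.87, 0.29, -0.0], [0, 0, -0.72]]]
[[[0.85, 0.34, -0.0], [0, 0, -0.72]], [[0.83, 0.39, -0.0], [0, 0, -0.72]], [[0.81, 0.43, -0.0], [0, 0, -0.72]], [[0.78, 0.48, -0.0], [0, 0, -0.72]], [[0.76, 0.52, -0.0], [0, 0, -0.72]]]
[[[0.72, 0.56, -0.0], [0, 0, -0.72]], [[0.69, 0.6, -0.0], [0, 0, -0.72]], [[0.65, 0.64, -0.0], [0, 0, -0.72]], [[0.62, 0.68, -0.0], [0, 0, -0.72]]]
```

>>> {"fn": "drive_tool", "kwargs": {"increments": [[[0.81,-0.43,0],[0,0,-0.72]],[[0.84,-0.38,0],[0,0,-0.72]],[[0.86,-0.33,0],[0,0,-0.72]],[[0.87,-0.28,0],[0,0,-0.72]],[[0.89,-0.23,0],[0,0,-0.72]]]}}

```text
t: 1.67
eef_pos: [255.6, -513.5, 214.7]
tcp_rot: [3.141, 0.0, 0.536]
ft_force: [0.7, -0.5, -0.2]
opening: 1.001
```

>>> {"fn": "drive_tool", "kwargs": {"increments": [[[0.9,-0.18,0],[0,0,-0.72]],[[0.91,-0.13,0],[0,0,-0.72]],[[0.91,-0.08,0],[0,0,-0.72]],[[0.92,-0.02,0],[0,0,-0.72]],[[0.92,0.03,0],[0,0,-0.72]]]}}

```text
t: 2.08
eef_pos: [358.2, -421.3, 214.8]
tcp_rot: [3.141, 0.0, 0.825]
ft_force: [0.2, -0.9, 0.5]
opening: 1.002
```

>>> {"fn": "drive_tool", "kwargs": {"increments": [[[0.91,0.08,0],[0,0,-0.72]],[[0.91,0.13,0],[0,0,-0.72]],[[0.9,0.19,0],[0,0,-0.72]],[[0.89,0.24,0],[0,0,-0.72]],[[0.87,0.29,0],[0,0,-0.72]]]}}

```text
t: 2.5
eef_pos: [460.6, -329.1, 214.8]
tcp_rot: [3.141, 0.0, 1.113]
ft_force: [0.2, -0.4, 0.1]
opening: 1.0
```

>>> {"fn": "drive_tool", "kwargs": {"increments": [[[0.85,0.34,0],[0,0,-0.72]],[[0.83,0.39,0],[0,0,-0.72]],[[0.81,0.43,0],[0,0,-0.72]],[[0.78,0.48,0],[0,0,-0.72]],[[0.76,0.52,0],[0,0,-0.72]]]}}

```text
t: 2.92
eef_pos: [562.9, -237.1, 214.7]
tcp_rot: [3.141, 0.0, 1.401]
ft_force: [0.3, -0.8, -0.3]
opening: 1.001
```

>>> {"fn": "drive_tool", "kwargs": {"increments": [[[0.72,0.56,0],[0,0,-0.72]],[[0.69,0.6,0],[0,0,-0.72]],[[0.65,0.64,0],[0,0,-0.72]],[[0.62,0.68,0],[0,0,-0.72]],[[0,0,0],[0,0,0]]]}}

```text
t: 3.33
eef_pos: [645.7, -161.1, 214.3]
tcp_rot: [3.141, -0.0, 1.634]
ft_force: [-0.1, 0.3, -0.7]
opening: 0.999
```

```bash
python3 plan.py 645 -166 100
python3 - <<'E'
from h import *
p=env.read_camera("wrist");cv2.imwrite("pics/w1.png",p["pixels"])
for c,s,m in blobs(p,(105,120,50),(130,255,255)): print(c.round(1),s,cast(p,c,130).round(1))
E
```

```text
5 t 3.3 pos [ 645.7 -161.1  214.3] rpy [ 3.141 -0.     1.634] d [  -0.7   -4.9 -114.3]
[[[-0.03, -0.01, 0.76], [0, 0, 0.04]], [[-0.03, -0.01, 0.76], [0, 0, 0.04]], [[-0.03, -0.01, 0.76], [0, 0, 0.04]], [[-0.03, -0.01, 0.76], [0, 0, 0.04]], [[-0.03, -0.01, 0.76], [0, 0, 0.04]]]
[ 93.2 231.3] [  70  214   44   37 1176] [ 474.5 -161.4]
[315.1 249.4] [300 233  31  34 836] [ 645.8 -165.3]
```

>>> {"fn": "drive_tool", "kwargs": {"increments": [[[-0.05,0,0.85],[0,0,0.04]],[[-0.05,0,0.85],[0,0,0.04]],[[-0.05,0,0.85],[0,0,0.04]],[[0,0,0.85],[0,0,0.04]],[[0,0,0.87],[0,0,0]]]}}

```text
t: 3.8
eef_pos: [642.7, -169.7, 85.7]
tcp_rot: [3.141, 0.0, 1.613]
ft_force: [0.2, -0.2, -0.5]
opening: 1.005
```

>>> {"fn": "drive_tool", "kwargs": {"increments": [[[0,0,0],[0,0,0]],[[0,0,0],[0,0,0]],[[0,0,0],[0,0,0]],[[0,0,0],[0,0,0]],[[0,0,0],[0,0,0]]], "jaw": -1}}

```text
t: 4.22
eef_pos: [644.0, -169.1, 88.3]
tcp_rot: [3.139, 0.001, 1.615]
ft_force: [0.2, 0.7, -0.2]
opening: 0.709
```

>>> {"fn": "drive_tool", "kwargs": {"increments": [[[0,0,0],[0,0,0]],[[0,0,0],[0,0,0]],[[0,0,0],[0,0,0]],[[0,0,0],[0,0,0]],[[0,0,0],[0,0,0]]]}}

```text
t: 4.63
eef_pos: [643.4, -168.7, 86.6]
tcp_rot: [3.142, 0.0, 1.615]
ft_force: [-0.2, -0.5, -0.7]
opening: 0.355
```

>>> {"fn": "drive_tool", "kwargs": {"increments": [[[0,0,0],[0,0,0]],[[0,0,0],[0,0,0]],[[0,0,0],[0,0,0]],[[0,0,0],[0,0,0]]]}}

```text
t: 4.97
eef_pos: [643.4, -168.8, 86.6]
tcp_rot: [3.141, 0.0, 1.615]
ft_force: [0.4, -0.7, -0.3]
opening: 0.271
```

Run:
```python
from h import *
for k in range(3):
    p=env.read_camera("top");s=env.state();print(s["eef_pos"].round(1),s["opening"])
p=env.read_camera("wrist");cv2.imwrite("pics/w2.png",p["pixels"])
```

```text
[ 643.4 -168.8   86.5] 0.2665376719541059
[ 643.4 -168.8   86.5] 0.2684933249455093
[ 643.4 -168.8   86.5] 0.2653640633891926
```

View pics/w2.png

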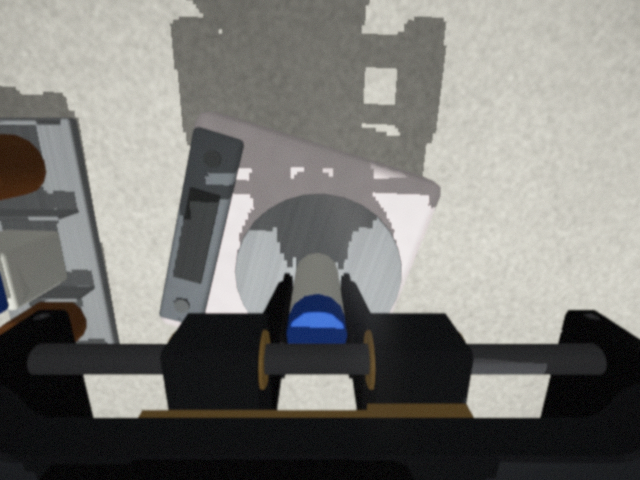

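The vial is gripped, with its cap at about (316,318) between the pads and an opening of 25 mm. Next I'll lift it.

>>> {"fn": "drive_tool", "kwargs": {"increments": [[[0,0,-0.5],[0,0,0]],[[0,0,-0.8],[0,0,0]],[[0,0,-0.8],[0,0,0]],[[0,0,-0.8],[0,0,0]],[[0.3,0,-0.3],[0,0,0]]]}}

```text
t: 5.58
eef_pos: [643.8, -160.9, 185.7]
tcp_rot: [3.138, 0.002, 1.614]
ft_force: [1.0, -0.5, 0.9]
opening: 0.27
```

```bash
python3 plan.py 652 175 170 26
```

```text
13 t 5.6 pos [ 643.8 -160.9  185.7] rpy [3.138e+00 2.000e-03 1.614e+00] d [  8.2 335.9 -15.7]
[[[0.86, 0.06, 0.04], [0, 0, -0.01]], [[0.86, 0.06, 0.04], [0, 0, -0.01]], [[0.86, 0.06, 0.04], [0, 0, -0.01]], [[0.86, 0.06, 0.04], [0, 0, -0.01]], [[0.86, 0.06, 0.04], [0, 0, -0.01]]]
[[[0.86, 0.06, 0.04], [0, 0, -0.01]], [[0.86, 0.06, 0.04], [0, 0, -0.01]], [[0.86, 0.06, 0.04], [0, 0, -0.01]], [[0.86, 0.06, 0.04], [0, 0, -0.01]], [[0.86, 0.06, 0.04], [0, 0, -0.01]]]
[[[0.86, 0.06, 0.04], [0, 0, -0.01]], [[0.86, 0.06, 0.04], [0, 0, -0.01]], [[0.86, 0.06, 0.04], [0, 0, -0.01]]]
```

>>> {"fn": "drive_tool", "kwargs": {"increments": [[[0.6,0.06,0.04],[0,0,0]],[[0.86,0.06,0.04],[0,0,0]],[[0.86,0.06,0.04],[0,0,0]],[[0.86,0.06,0.04],[0,0,0]],[[0.86,0.06,0.04],[0,0,0]]]}}

```text
t: 6.0
eef_pos: [646.0, -36.5, 175.6]
tcp_rot: [-3.14, -0.0, 1.615]
ft_force: [0.7, 0.1, -0.3]
opening: 0.267
```

>>> {"fn": "drive_tool", "kwargs": {"increments": [[[0.86,0.06,0.04],[0,0,0]],[[0.86,0.06,0.04],[0,0,0]],[[0.86,0.06,0.04],[0,0,0]],[[0.86,0.06,0.04],[0,0,0]],[[0.86,0.06,0.04],[0,0,0]]]}}

```text
t: 6.42
eef_pos: [649.1, 92.8, 169.5]
tcp_rot: [-3.14, 0.0, 1.616]
ft_force: [0.8, 0.1, -0.1]
opening: 0.266
```

>>> {"fn": "drive_tool", "kwargs": {"increments": [[[0.86,0.06,0.04],[0,0,0]],[[0.7,0.06,0.04],[0,0,0]],[[0.4,0,0.04],[0,0,0]],[[0,0,0],[0,0,0]]]}}

```text
t: 6.75
eef_pos: [649.9, 152.3, 165.9]
tcp_rot: [-3.14, -0.0, 1.618]
ft_force: [0.1, -0.3, -1.4]
opening: 0.269
```

```bash
python3 plan.py 652 175 31 26
python3 - <<'E'
from h import *
p=env.read_camera("wrist");cv2.imwrite("pics/w3.png",p["pixels"])
p=env.read_camera("scene");cv2.imwrite("pics/s3.png",p["pixels"])
E
```

```text
6 t 6.8 pos [649.9 152.3 165.9] rpy [-3.14  -0.     1.618] d [   2.1   22.7 -134.9]
[[[0.13, 0.02, 0.75], [0, 0, -0.0]], [[0.13, 0.02, 0.75], [0, 0, -0.0]], [[0.13, 0.02, 0.75], [0, 0, -0.0]], [[0.13, 0.02, 0.75], [0, 0, -0.0]], [[0.13, 0.02, 0.75], [0, 0, -0.0]]]
[[[0.13, 0.02, 0.75], [0, 0, -0.0]]]
```

View pics/s3.png

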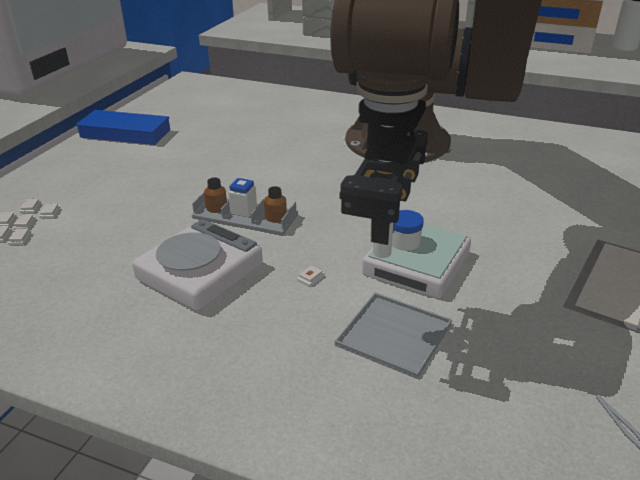

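The vial is held upright over the tray area, its bottom at about (383,252). Descending.

>>> {"fn": "drive_tool", "kwargs": {"increments": [[[0.18,0.03,0.8],[0,0,0]],[[0.18,0.03,0.9],[0,0,0]],[[0.18,0.02,0.9],[0,0,0]],[[0.18,0,0.8],[0,0,0]],[[0,0,0.6],[0,0,0]]]}}

```text
t: 7.27
eef_pos: [651.6, 170.5, 44.8]
tcp_rot: [-3.14, 0.0, 1.614]
ft_force: [-0.7, -0.3, -0.8]
opening: 0.271
```

>>> {"fn": "drive_tool", "kwargs": {"increments": [[[0,0,0.3],[0,0,0]],[[0,0,0.1],[0,0,0]],[[0,0,0],[0,0,0]]]}}

```text
t: 7.52
eef_pos: [652.4, 170.6, 34.8]
tcp_rot: [-3.141, 0.0, 1.614]
ft_force: [-0.4, -0.4, 0.3]
opening: 0.273
```

>>> {"fn": "drive_tool", "kwargs": {"increments": [[[0,0,0.1],[0,0,0]],[[0,0,0.06],[0,0,0]],[[0,0,0],[0,0,0]]]}}

```text
t: 7.77
eef_pos: [652.5, 171.4, 30.8]
tcp_rot: [3.141, -0.0, 1.615]
ft_force: [-0.9, 1.2, -0.8]
opening: 0.268
```

>>> {"fn": "drive_tool", "kwargs": {"increments": [[[0,0,0.04],[0,0,0]],[[0,0,0.02],[0,0,0]],[[0,0,0],[0,0,0]]]}}

```text
t: 8.02
eef_pos: [652.6, 171.6, 29.5]
tcp_rot: [3.14, 0.0, 1.616]
ft_force: [-1.9, 0.5, 6.9]
opening: 0.27
```

>>> {"fn": "drive_tool", "kwargs": {"increments": [[[0,0,0],[0,0,0]],[[0,0,0],[0,0,0]],[[0,0,0],[0,0,0]],[[0,0,0],[0,0,0]],[[0,0,0],[0,0,0]]], "jaw": 0.5}}

```text
t: 8.43
eef_pos: [652.2, 171.6, 28.2]
tcp_rot: [-3.142, 0.0, 1.615]
ft_force: [-0.4, -0.9, -0.9]
opening: 0.564
```

>>> {"fn": "drive_tool", "kwargs": {"increments": [[[0,0,-0.3],[0,0,0]],[[0,0,-0.9],[0,0,0]],[[0,0,-0.9],[0,0,0]],[[0,0,-0.9],[0,0,0]],[[0,0,-0.9],[0,0,0]]], "jaw": 1}}

```text
t: 8.85
eef_pos: [652.1, 171.5, 147.2]
tcp_rot: [3.141, 0.0, 1.615]
ft_force: [0.8, 0.7, 0.6]
opening: 0.915
```

```bash
python3 plan.py 469 142 160 26
python3 - <<'E'
from h import *
p=env.read_camera("wrist");cv2.imwrite("pics/w4.png",p["pixels"])
for c,s,m in blobs(p,(105,120,50),(130,255,255)): print(c.round(1),s,cast(p,c,73).round(1),cast(p,c,88).round(1))
E
```

```text
8 t 8.8 pos [652.1 171.5 147.2] rpy [3.141 0.    1.615] d [-183.1  -29.5   12.8]
[[[-0.09, -0.77, -0.05], [0, 0, -0.01]], [[-0.09, -0.77, -0.05], [0, 0, -0.01]], [[-0.09, -0.77, -0.05], [0, 0, -0.01]], [[-0.09, -0.77, -0.05], [0, 0, -0.01]], [[-0.09, -0.77, -0.05], [0, 0, -0.01]]]
[[[-0.09, -0.77, -0.05], [0, 0, -0.01]], [[-0.09, -0.77, -0.05], [0, 0, -0.01]], [[-0.09, -0.77, -0.05], [0, 0, -0.01]]]
[316.7 245.4] [301 228  33  35 922] [653.  174.1] [652.7 179.2]
[ 63.5 279.5] [  22  244   84   75 4582] [458.8 137.6] [470.4 144.9]
```

View pics/w4.png

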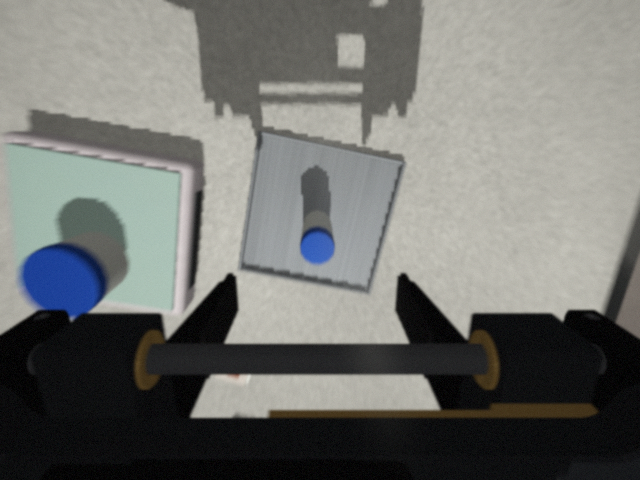

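The vial stands upright in the tray, with its cap at (317,245), which puts it at (653,174). Next is the pot.

>>> {"fn": "drive_tool", "kwargs": {"increments": [[[-0.08,-0.6,-0.05],[0,0,0]],[[-0.08,-0.9,0],[0,0,0]],[[-0.08,-0.9,0],[0,0,0]],[[-0.08,-0.9,0],[0,0,0]],[[-0.08,-0.9,0],[0,0,0]]]}}

```text
t: 9.32
eef_pos: [525.6, 153.8, 147.2]
tcp_rot: [3.141, 0.0, 1.615]
ft_force: [0.6, 0.1, -0.1]
opening: 0.999
```

>>> {"fn": "drive_tool", "kwargs": {"increments": [[[-0.2,-0.9,0],[0,0,0]],[[-0.15,-0.6,0],[0,0,0]],[[-0.1,-0.3,0],[0,0,0]],[[0,0,0],[0,0,0]]]}}

```text
t: 9.65
eef_pos: [472.5, 137.7, 147.4]
tcp_rot: [3.141, 0.0, 1.615]
ft_force: [0.9, 0.1, -0.6]
opening: 0.998
```

```bash
python3 - <<'E'
from h import *
p=env.read_camera("wrist");cv2.imwrite("pics/w5.png",p["pixels"])
for c,s,m in blobs(p,(105,120,50),(130,255,255)): print(c.round(1),s,cast(p,c,88).round(1))
E
python3 plan.py 469.5 143 64 26
```

```text
[560.7 210.8] [ 538  194   46   36 1277] [638.4 177.7]
[310.8 245.6] [ 273  208   77   76 4508] [469.1 145. ]
4 t 9.7 pos [474.  138.  147.5] rpy [ 3.14  -0.     1.615] d [ -4.5   5.  -83.5]
[[[0.04, -0.04, 0.7], [0, 0, -0.02]], [[0.04, -0.04, 0.7], [0, 0, -0.02]], [[0.04, -0.04, 0.7], [0, 0, -0.02]], [[0.04, -0.04, 0.7], [0, 0, -0.02]]]
```

View pics/w5.png

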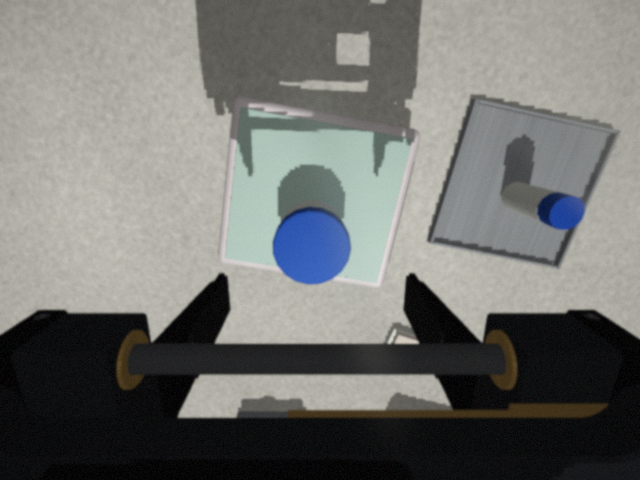

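>>> {"fn": "drive_tool", "kwargs": {"increments": [[[0.06,-0.04,0.5],[0,0,0]],[[0.06,-0.04,0.8],[0,0,0]],[[0.05,-0.03,0.8],[0,0,0]],[[0,0,0.7],[0,0,0]],[[0,0,0.1],[0,0,0]]]}}

```text
t: 10.12
eef_pos: [470.2, 143.1, 57.0]
tcp_rot: [-3.138, 0.0, 1.615]
ft_force: [-0.1, -0.4, -0.2]
opening: 0.999
```

>>> {"fn": "drive_tool", "kwargs": {"increments": [[[0,0,0],[0,0,0]],[[0,0,0],[0,0,0]],[[0,0,0],[0,0,0]],[[0,0,0],[0,0,0]],[[0,0,0],[0,0,0]]], "jaw": -1}}

```text
t: 10.53
eef_pos: [470.6, 143.1, 60.7]
tcp_rot: [3.14, -0.0, 1.615]
ft_force: [1.2, 0.7, 0.2]
opening: 0.708
```

>>> {"fn": "drive_tool", "kwargs": {"increments": [[[0,0,0],[0,0,0]],[[0,0,0],[0,0,0]],[[0,0,0],[0,0,0]],[[0,0,0],[0,0,0]],[[0,0,0],[0,0,0]]]}}

```text
t: 10.95
eef_pos: [470.1, 143.0, 60.2]
tcp_rot: [3.141, 0.0, 1.615]
ft_force: [-1.6, 0.3, 6.5]
opening: 0.582
```

>>> {"fn": "drive_tool", "kwargs": {"increments": [[[0,0,0],[0,0,0]],[[0,0,0],[0,0,0]],[[0,0,-0.3],[0,0,0]],[[0,0,-0.6],[0,0,0]],[[0,0,-0.6],[0,0,0]]]}}

```text
t: 11.37
eef_pos: [469.7, 142.9, 105.4]
tcp_rot: [-3.14, 0.0, 1.615]
ft_force: [-0.5, -0.1, -0.8]
opening: 0.58
```

>>> {"fn": "drive_tool", "kwargs": {"increments": [[[0,0,-0.8],[0,0,0]],[[0,0,-0.8],[0,0,0]],[[0,0,0],[0,0,0]]]}}

```text
t: 11.62
eef_pos: [471.5, 143.3, 157.0]
tcp_rot: [3.136, -0.001, 1.616]
ft_force: [0.4, -0.0, -0.5]
opening: 0.582
```

```bash
python3 - <<'E'
from h import *
p=env.read_camera("scene");cv2.imwrite("pics/s6.png",p["pixels"])
E
python3 plan.py 646 -170.5 155 27
```

```text
14 t 11.7 pos [470.8 143.2 155.1] rpy [ 3.137 -0.     1.615] d [ 1.752e+02 -3.137e+02 -1.000e-01]
[[[-0.76, 0.38, 0.0], [0, 0, -0.0]], [[-0.76, 0.38, 0.0], [0, 0, -0.0]], [[-0.76, 0.38, 0.0], [0, 0, -0.0]], [[-0.77, 0.38, 0.0], [0, 0, -0.0]], [[-0.77, 0.38, 0.0], [0, 0, -0.0]]]
[[[-0.77, 0.38, 0.0], [0, 0, -0.0]], [[-0.77, 0.38, 0.0], [0, 0, -0.0]], [[-0.77, 0.38, 0.0], [0, 0, -0.0]], [[-0.77, 0.38, 0.0], [0, 0, -0.0]], [[-0.77, 0.38, 0.0], [0, 0, -0.0]]]
[[[-0.77, 0.38, 0.0], [0, 0, -0.0]], [[-0.77, 0.38, 0.0], [0, 0, -0.0]], [[-0.77, 0.38, 0.0], [0, 0, -0.0]], [[-0.77, 0.38, 0.0], [0, 0, -0.0]]]
```

View pics/s6.png

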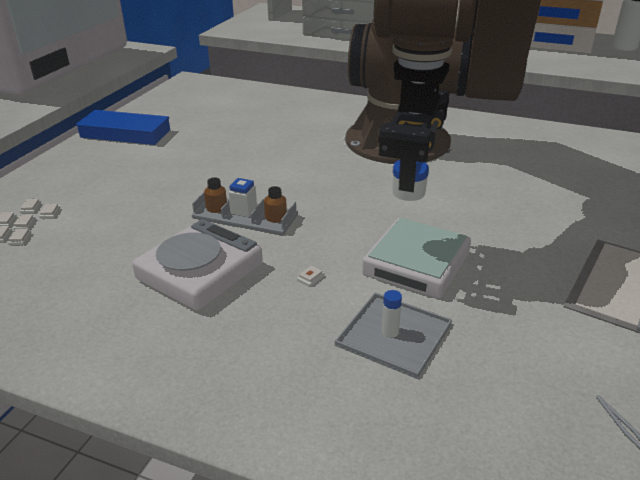

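The pot hangs upright at (410,180), and the vial stands in the tray at (392,315). Carrying the pot to the balance.

>>> {"fn": "drive_tool", "kwargs": {"increments": [[[-0.5,0.25,0],[0,0,0]],[[-0.77,0.38,0],[0,0,0]],[[-0.77,0.38,0],[0,0,0]],[[-0.77,0.38,0],[0,0,0]],[[-0.77,0.38,0],[0,0,0]]]}}

```text
t: 12.08
eef_pos: [527.8, 37.0, 152.0]
tcp_rot: [-3.14, -0.0, 1.616]
ft_force: [-0.0, -0.1, -0.6]
opening: 0.582
```

>>> {"fn": "drive_tool", "kwargs": {"increments": [[[-0.77,0.38,0],[0,0,0]],[[-0.77,0.38,0],[0,0,0]],[[-0.77,0.38,0],[0,0,0]],[[-0.77,0.38,0],[0,0,0]],[[-0.77,0.38,0],[0,0,0]]]}}

```text
t: 12.5
eef_pos: [589.9, -75.9, 151.8]
tcp_rot: [-3.14, -0.0, 1.615]
ft_force: [0.5, 0.1, -1.6]
opening: 0.581
```

>>> {"fn": "drive_tool", "kwargs": {"increments": [[[-0.77,0.38,0],[0,0,0]],[[-0.77,0.38,0],[0,0,0]],[[-0.77,0.38,0],[0,0,0]],[[-0.4,0.2,0],[0,0,0]],[[0,0,0],[0,0,0]]]}}

```text
t: 12.92
eef_pos: [634.1, -156.2, 151.6]
tcp_rot: [-3.141, -0.0, 1.613]
ft_force: [-0.9, 0.3, -1.3]
opening: 0.583
```

```bash
python3 - <<'E'
from h import *
p=env.read_camera("wrist");cv2.imwrite("pics/w7.png",p["pixels"])
E
python3 plan.py 645.5 -171 81 20
```

```text
4 t 13.0 pos [ 633.4 -154.7  151.6] rpy [-3.140e+00 -1.000e-03  1.614e+00] d [ 12.1 -16.3 -70.6]
[[[-0.14, 0.1, 0.59], [0, 0, -0.02]], [[-0.14, 0.1, 0.59], [0, 0, -0.02]], [[-0.14, 0.09, 0.59], [0, 0, -0.02]], [[-0.14, 0.09, 0.59], [0, 0, -0.02]]]
```

View pics/w7.png

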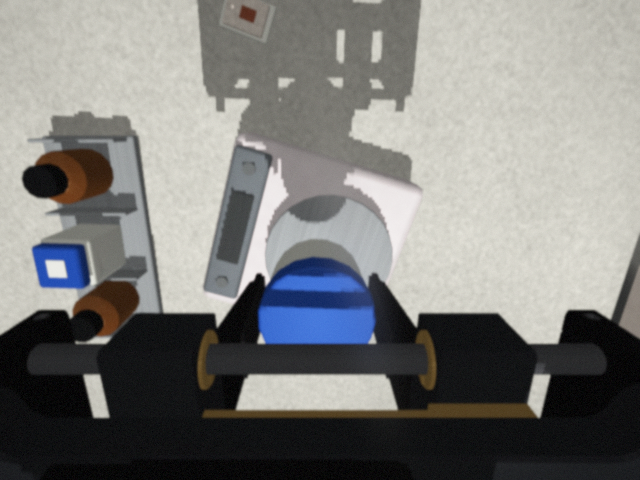

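>>> {"fn": "drive_tool", "kwargs": {"increments": [[[-0.18,0.13,0.5],[0,0,0]],[[-0.18,0.13,0.6],[0,0,0]],[[-0.18,0.12,0.6],[0,0,0]],[[0,0,0.5],[0,0,0]],[[0,0,0],[0,0,0]]]}}

```text
t: 13.38
eef_pos: [644.0, -168.4, 82.7]
tcp_rot: [-3.136, -0.002, 1.616]
ft_force: [-0.5, -0.2, -1.2]
opening: 0.582
```

>>> {"fn": "drive_tool", "kwargs": {"increments": [[[-0.05,0.03,0],[0,0,0]],[[0,0,0],[0,0,0]]]}}

```text
t: 13.55
eef_pos: [647.1, -170.9, 87.3]
tcp_rot: [3.141, 0.0, 1.616]
ft_force: [-0.3, -0.8, -0.8]
opening: 0.582
```

>>> {"fn": "drive_tool", "kwargs": {"increments": [[[0,0,0.04],[0,0,0]],[[0,0,0.03],[0,0,0]],[[0,0,0],[0,0,0]]]}}

```text
t: 13.8
eef_pos: [646.9, -171.2, 85.3]
tcp_rot: [3.141, 0.0, 1.616]
ft_force: [0.1, -0.4, -0.8]
opening: 0.582
```

>>> {"fn": "drive_tool", "kwargs": {"increments": [[[0,0,0.08],[0,0,0]],[[0,0,0.06],[0,0,0]],[[0,0,0],[0,0,0]],[[0,0,0],[0,0,0]]]}}

```text
t: 14.13
eef_pos: [646.7, -171.4, 80.4]
tcp_rot: [-3.141, 0.0, 1.615]
ft_force: [-0.4, 0.1, -0.8]
opening: 0.581
```

>>> {"fn": "drive_tool", "kwargs": {"increments": [[[0,0,0.03],[0,0,0]],[[0,0,0],[0,0,0]],[[0,0,0],[0,0,0]]]}}

```text
t: 14.38
eef_pos: [646.8, -171.3, 80.3]
tcp_rot: [3.141, 0.0, 1.615]
ft_force: [-2.5, 0.2, 5.8]
opening: 0.58
```

Contact is 6 N, so it's seated. Releasing.

>>> {"fn": "drive_tool", "kwargs": {"increments": [[[0,0,0],[0,0,0]],[[0,0,0],[0,0,0]],[[0,0,0],[0,0,0]],[[0,0,0],[0,0,0]],[[0,0,0],[0,0,0]]], "jaw": 1}}

```text
t: 14.8
eef_pos: [646.8, -171.3, 79.5]
tcp_rot: [-3.142, 0.0, 1.615]
ft_force: [-0.1, 0.0, 0.0]
opening: 0.875
```

>>> {"fn": "drive_tool", "kwargs": {"increments": [[[0,0,-0.2],[0,0,0]],[[0,0,-0.7],[0,0,0]],[[0,0,-0.7],[0,0,0]],[[0,0,-0.7],[0,0,0]],[[0,0,0],[0,0,0]]]}}

```text
t: 15.22
eef_pos: [648.4, -171.8, 153.3]
tcp_rot: [3.136, 0.002, 1.616]
ft_force: [-0.9, -0.4, 1.0]
opening: 1.0
```

```bash
python3 - <<'E'
from h import *
p=env.read_camera("wrist");cv2.imwrite("pics/w8.png",p["pixels"])
for c,s,m in blobs(p,(105,120,50),(130,255,255)): print(c.round(1),s,cast(p,c,108).round(1),cast(p,c,72).round(1))
for c,s,m in blobs(p,(90,12,40),(115,40,255),1000): print(c,s)
E
python3 plan.py 434.5 -183 140 27
```

```text
[313.2 258.5] [ 273  219   81   79 4968] [ 647.1 -168.9] [ 647.5 -182.7]
[ 40.3 244.7] [   9  223   60   46 1903] [ 467.6 -167. ] [ 438.1 -180.4]
[219.38857298 199.87191985] [ 187  124   66  157 3693]
[343.43118383 227.1520693 ] [ 306  187   63  100 1039]
8 t 15.3 pos [ 647.7 -171.6  151.2] rpy [3.138e+00 2.000e-03 1.615e+00] d [-213.2  -11.4  -11.2]
[[[-0.01, -0.89, 0.05], [0, 0, -0.01]], [[-0.01, -0.89, 0.05], [0, 0, -0.01]], [[-0.01, -0.89, 0.05], [0, 0, -0.01]], [[-0.01, -0.89, 0.05], [0, 0, -0.01]], [[-0.01, -0.89, 0.05], [0, 0, -0.01]]]
[[[-0.01, -0.89, 0.05], [0, 0, -0.01]], [[-0.0, -0.89, 0.05], [0, 0, -0.01]], [[-0.0, -0.89, 0.05], [0, 0, -0.01]]]
```

View pics/w8.png

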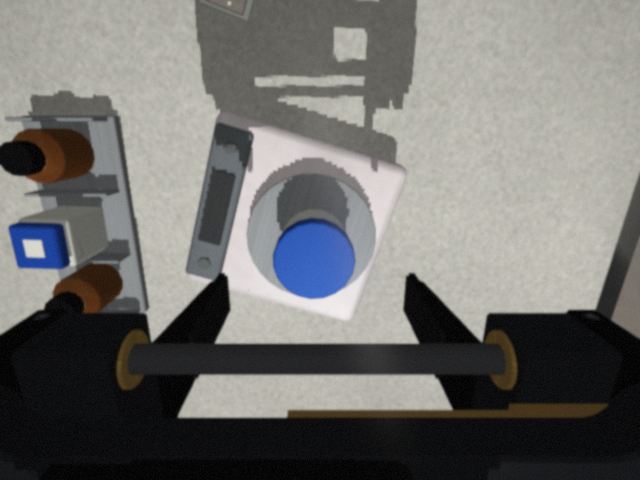

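The pot is released on the pan, with its lid at (313,258), which puts it at (647,-169). Next is the jar.

>>> {"fn": "drive_tool", "kwargs": {"increments": [[[0,-0.6,0],[0,0,0]],[[0,-0.9,0],[0,0,0]],[[0,-0.9,0],[0,0,0]],[[0,-0.9,0],[0,0,0]],[[0,-0.9,0],[0,0,0]]]}}

```text
t: 15.68
eef_pos: [519.2, -176.6, 147.9]
tcp_rot: [-3.14, -0.0, 1.616]
ft_force: [1.1, -0.8, 0.2]
opening: 0.995
```

>>> {"fn": "drive_tool", "kwargs": {"increments": [[[0,-0.9,0],[0,0,0]],[[0,-0.9,0],[0,0,0]],[[0,-0.7,0],[0,0,0]],[[0,-0.3,0],[0,0,0]],[[0,0,0],[0,0,0]]]}}

```text
t: 16.1
eef_pos: [435.8, -180.6, 148.5]
tcp_rot: [-3.141, -0.0, 1.614]
ft_force: [1.7, -0.5, 0.8]
opening: 1.001
```

```bash
python3 - <<'E'
from h import *
p=env.read_camera("wrist");cv2.imwrite("pics/w9.png",p["pixels"])
for c,s,m in blobs(p,(105,120,50),(130,255,255)):
    r=cv2.minAreaRect(np.argwhere(m)[:,::-1].astype(np.float32));print(c.round(1),s,r,cast(p,r[0],72).round(1))
E
python3 plan.py 434.5 -183 29 27
```

```text
[615.3 263.8] [ 583  223   57   80 3591] ((611.0, 262.5), (79.0, 56.0), 90.0) [ 662.6 -182.6]
[312.7 248.4] [ 290  226   47   47 1620] ((312.4886779785156, 249.24948120117188), (45.49847412109375, 46.04336929321289), 2.6025619506835938) [ 433.5 -182. ]
5 t 16.1 pos [ 437.2 -180.9  148.7] rpy [3.141 0.    1.614] d [  -2.7   -2.1 -119.7]
[[[-0.01, -0.02, 0.8], [0, 0, -0.01]], [[-0.01, -0.02, 0.8], [0, 0, -0.01]], [[-0.01, -0.02, 0.8], [0, 0, -0.01]], [[-0.01, -0.02, 0.8], [0, 0, -0.01]], [[-0.01, -0.02, 0.8], [0, 0, -0.01]]]
```

View pics/w9.png

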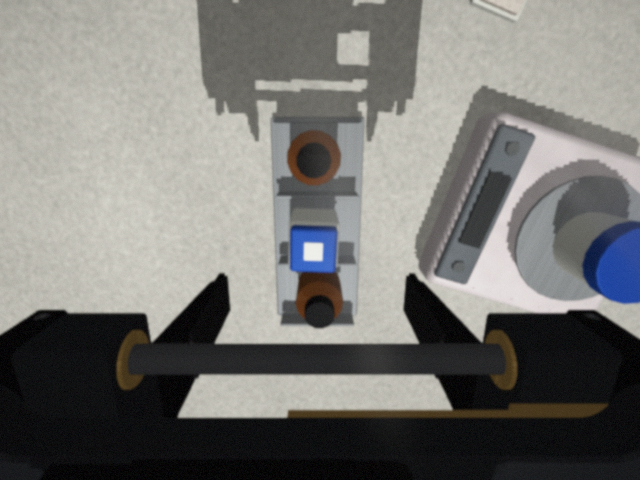

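>>> {"fn": "drive_tool", "kwargs": {"increments": [[[-0.02,-0.04,0.7],[0,0,0]],[[-0.02,-0.04,0.85],[0,0,0]],[[-0.02,-0.03,0.85],[0,0,0]],[[0,0,0.8],[0,0,0]],[[0,0,0.7],[0,0,0]]]}}

```text
t: 16.57
eef_pos: [435.0, -182.7, 29.8]
tcp_rot: [3.141, 0.0, 1.616]
ft_force: [0.6, -0.5, 0.7]
opening: 1.0
```

>>> {"fn": "drive_tool", "kwargs": {"increments": [[[0,0,0],[0,0,0]],[[0,0,0],[0,0,0]],[[0,0,0],[0,0,0]],[[0,0,0],[0,0,0]],[[0,0,0],[0,0,0]]], "jaw": -1}}

```text
t: 16.98
eef_pos: [434.5, -182.9, 32.7]
tcp_rot: [3.14, 0.001, 1.615]
ft_force: [0.2, -0.3, -0.7]
opening: 0.707
```

>>> {"fn": "drive_tool", "kwargs": {"increments": [[[0,0,0],[0,0,0]],[[0,0,0],[0,0,0]],[[0,0,0],[0,0,0]],[[0,0,0],[0,0,0]],[[0,0,0],[0,0,0]]]}}

```text
t: 17.4
eef_pos: [433.8, -182.7, 31.8]
tcp_rot: [3.141, 0.0, 1.615]
ft_force: [-0.6, 0.2, 3.8]
opening: 0.424
```

>>> {"fn": "drive_tool", "kwargs": {"increments": [[[0,0,0],[0,0,0]],[[0,0,0],[0,0,0]],[[0,0,0],[0,0,0]],[[0,0,0],[0,0,0]]]}}

```text
t: 17.73
eef_pos: [433.8, -182.7, 31.8]
tcp_rot: [3.141, 0.0, 1.615]
ft_force: [-1.3, -0.7, 5.4]
opening: 0.419
```

```bash
python3 - <<'E'
from h import *
p=env.read_camera("wrist");cv2.imwrite("pics/w10.png",p["pixels"])
E
python3 plan.py 469 165 160 27
```

```text
14 t 17.8 pos [ 433.8 -182.7   31.8] rpy [3.141 0.    1.615] d [ 35.2 347.7 128.2]
[[[0.82, 0.12, -0.31], [0, 0, -0.0]], [[0.82, 0.12, -0.31], [0, 0, -0.0]], [[0.82, 0.12, -0.31], [0, 0, -0.0]], [[0.82, 0.12, -0.31], [0, 0, -0.0]], [[0.82, 0.12, -0.31], [0, 0, -0.0]]]
[[[0.82, 0.12, -0.31], [0, 0, -0.0]], [[0.82, 0.12, -0.31], [0, 0, -0.0]], [[0.82, 0.12, -0.31], [0, 0, -0.0]], [[0.82, 0.12, -0.31], [0, 0, -0.0]], [[0.82, 0.12, -0.31], [0, 0, -0.0]]]
[[[0.82, 0.12, -0.31], [0, 0, -0.0]], [[0.82, 0.12, -0.31], [0, 0, -0.0]], [[0.82, 0.12, -0.31], [0, 0, -0.0]], [[0.82, 0.12, -0.31], [0, 0, -0.0]]]
```

View pics/w10.png

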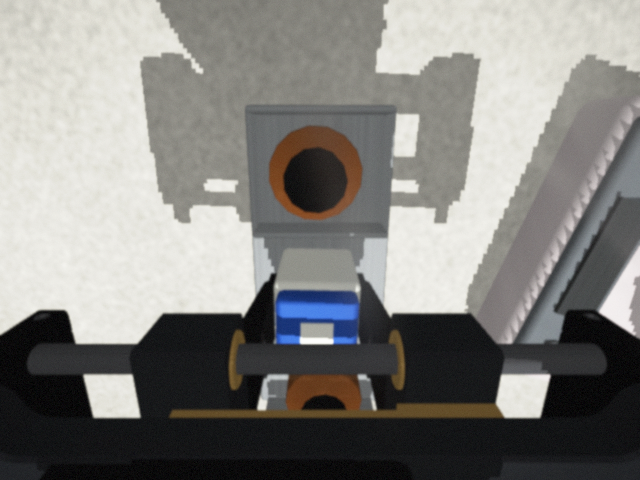

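The jar is held between the pads at (317,300), clear of both bottles. Lifting straight up.

>>> {"fn": "drive_tool", "kwargs": {"increments": [[[0,0,-0.3],[0,0,0]],[[0,0,-0.8],[0,0,0]],[[0,0,-0.9],[0,0,0]],[[0,0,-0.9],[0,0,0]],[[0,0,-0.9],[0,0,0]]]}}

```text
t: 18.2
eef_pos: [433.4, -182.4, 147.2]
tcp_rot: [-3.141, -0.0, 1.615]
ft_force: [-0.3, 0.1, -0.9]
opening: 0.418
```

>>> {"fn": "drive_tool", "kwargs": {"increments": [[[0.5,0,-0.3],[0,0,0]],[[0.85,0.12,0],[0,0,0]],[[0.9,0.12,0],[0,0,0]],[[0.9,0.13,0],[0,0,0]],[[0.9,0.13,0],[0,0,0]]]}}

```text
t: 18.62
eef_pos: [443.1, -59.4, 155.2]
tcp_rot: [3.141, 0.0, 1.615]
ft_force: [-0.7, -0.8, -0.9]
opening: 0.419
```

>>> {"fn": "drive_tool", "kwargs": {"increments": [[[0.9,0.13,0],[0,0,0]],[[0.9,0.13,0],[0,0,0]],[[0.9,0.13,0],[0,0,0]],[[0.9,0.13,0],[0,0,0]],[[0.9,0.13,0],[0,0,0]]]}}

```text
t: 19.03
eef_pos: [456.5, 76.6, 155.0]
tcp_rot: [-3.142, 0.0, 1.615]
ft_force: [0.4, 0.2, -0.2]
opening: 0.423
```

>>> {"fn": "drive_tool", "kwargs": {"increments": [[[0.9,0.13,0],[0,0,0]],[[0.9,0.13,0],[0,0,0]],[[0.5,0.1,0],[0,0,0]],[[0,0,0],[0,0,0]]]}}

```text
t: 19.37
eef_pos: [464.6, 146.9, 154.9]
tcp_rot: [3.141, -0.0, 1.618]
ft_force: [-0.0, 0.4, -0.5]
opening: 0.424
```

```bash
python3 - <<'E'
from h import *
p=env.read_camera("wrist");cv2.imwrite("pics/w11.png",p["pixels"])
for c,s,m in blobs(p,(60,25,60),(100,120,255),300):
    r=cv2.minAreaRect(np.argwhere(m)[:,::-1].astype(np.float32));print(cast(p,r[0],40))
E
python3 plan.py 469.5 165 64 27
```

```text
[468.80683253 170.52716137]
4 t 19.4 pos [464.2 145.5 154.8] rpy [-3.141  0.     1.618] d [  5.3  19.5 -90.8]
[[[0.16, 0.05, 0.76], [0, 0, -0.01]], [[0.16, 0.05, 0.76], [0, 0, -0.01]], [[0.16, 0.05, 0.76], [0, 0, -0.01]], [[0.16, 0.05, 0.76], [0, 0, -0.01]]]
```

View pics/w11.png

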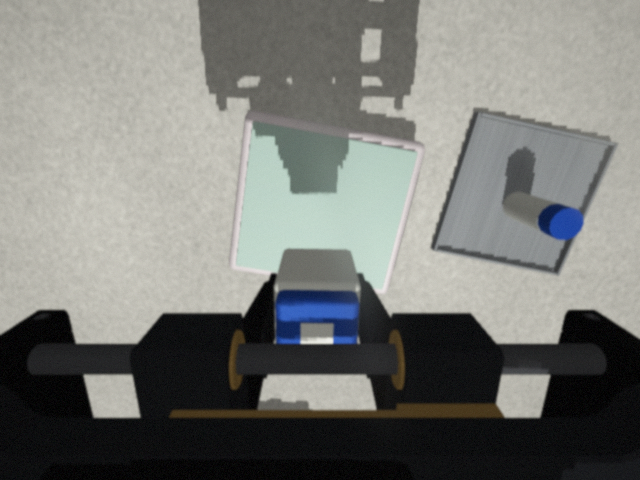

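>>> {"fn": "drive_tool", "kwargs": {"increments": [[[0.2,0.06,0.5],[0,0,0]],[[0.2,0.06,0.7],[0,0,0]],[[0.2,0.06,0.7],[0,0,0]],[[0.08,0,0.7],[0,0,0]],[[0,0,0.2],[0,0,0]]]}}

```text
t: 19.83
eef_pos: [467.9, 164.2, 68.5]
tcp_rot: [-3.138, 0.001, 1.615]
ft_force: [-0.5, 0.9, -1.3]
opening: 0.42
```

>>> {"fn": "drive_tool", "kwargs": {"increments": [[[0,0,0],[0,0,0]],[[0,0,0],[0,0,0]]]}}

```text
t: 20.0
eef_pos: [469.2, 164.5, 71.1]
tcp_rot: [-3.141, 0.0, 1.615]
ft_force: [-0.1, -0.3, -0.8]
opening: 0.424
```

Seating height is about 61.8, so 9 mm remains.

>>> {"fn": "drive_tool", "kwargs": {"increments": [[[0.04,0,0.15],[0,0,0]],[[0,0,0.1],[0,0,0]],[[0,0,0.04],[0,0,0]],[[0,0,0],[0,0,0]],[[0,0,0],[0,0,0]]]}}

```text
t: 20.42
eef_pos: [469.0, 166.4, 62.1]
tcp_rot: [3.141, 0.0, 1.615]
ft_force: [0.0, 0.5, -1.0]
opening: 0.42
```

>>> {"fn": "drive_tool", "kwargs": {"increments": [[[0,0,0.03],[0,0,0]],[[0,0,0],[0,0,0]],[[0,0,0],[0,0,0]]]}}

```text
t: 20.67
eef_pos: [469.1, 166.4, 61.8]
tcp_rot: [3.141, 0.0, 1.616]
ft_force: [-2.5, -0.8, 9.6]
opening: 0.424
```

>>> {"fn": "drive_tool", "kwargs": {"increments": [[[0,0,0],[0,0,0]],[[0,0,0],[0,0,0]],[[0,0,0],[0,0,0]],[[0,0,0],[0,0,0]],[[0,0,0],[0,0,0]]], "jaw": 1}}

```text
t: 21.08
eef_pos: [469.0, 166.4, 60.9]
tcp_rot: [-3.142, 0.0, 1.615]
ft_force: [0.1, -1.0, -0.3]
opening: 0.718
```

>>> {"fn": "drive_tool", "kwargs": {"increments": [[[0,0,-0.2],[0,0,0]],[[0,0,-0.8],[0,0,0]],[[0,0,-0.9],[0,0,0]],[[0,0,-0.8],[0,0,0]],[[0,0,0],[0,0,0]]]}}

```text
t: 21.5
eef_pos: [470.5, 166.8, 146.1]
tcp_rot: [3.135, -0.001, 1.615]
ft_force: [0.7, -0.4, 0.5]
opening: 0.994
```

```bash
python3 - <<'E'
from h import *
p=env.read_camera("wrist");cv2.imwrite("pics/w12.png",p["pixels"])
for c,s,m in blobs(p,(105,120,50),(130,255,255)):
    r=cv2.minAreaRect(np.argwhere(m)[:,::-1].astype(np.float32));print(s,cast(p,r[0],102).round(1),cast(p,r[0],73).round(1))
E
python3 plan.py 653 172 145 27
```

```text
[ 531  230   44   37 1194] [626.4 184.3] [648.  175.2]
[ 288  236   52   51 2058] [469.6 168.5] [470.  157.3]
7 t 21.6 pos [469.9 166.6 144.2] rpy [ 3.137e+00 -1.000e-03  1.615e+00] d [183.1   5.4   0.8]
[[[-0.01, 0.87, -0.0], [0, 0, -0.01]], [[-0.01, 0.87, -0.0], [0, 0, -0.01]], [[-0.01, 0.87, -0.0], [0, 0, -0.01]], [[-0.01, 0.87, -0.0], [0, 0, -0.01]], [[-0.02, 0.87, -0.0], [0, 0, -0.01]]]
[[[-0.02, 0.87, -0.0], [0, 0, -0.01]], [[-0.02, 0.87, -0.0], [0, 0, -0.01]]]
```

View pics/w12.png

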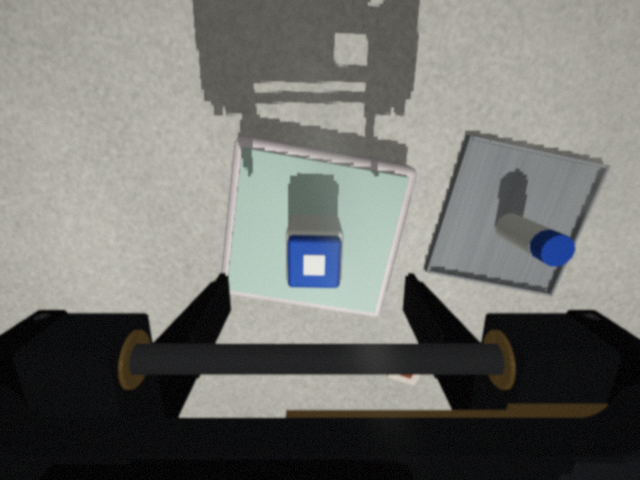

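The jar stands on the cold plate, its lid at (314,262). The vial in the tray is next; its cap is at (551,248).

>>> {"fn": "drive_tool", "kwargs": {"increments": [[[0.02,0.6,0],[0,0,0]],[[0.02,0.9,0],[0,0,0]],[[0.02,0.9,0],[0,0,0]],[[0.02,0.9,0],[0,0,0]],[[0,0.9,0],[0,0,0]]]}}

```text
t: 21.97
eef_pos: [595.5, 174.4, 140.9]
tcp_rot: [-3.14, 0.0, 1.615]
ft_force: [-0.1, -0.7, -0.1]
opening: 0.998
```

>>> {"fn": "drive_tool", "kwargs": {"increments": [[[0,0.9,0],[0,0,0]],[[0,0.7,0],[0,0,0]],[[0,0.3,0],[0,0,0]],[[0,0,0],[0,0,0]]]}}

```text
t: 22.3
eef_pos: [652.3, 176.7, 140.4]
tcp_rot: [-3.14, 0.0, 1.615]
ft_force: [-0.1, 0.3, 0.0]
opening: 1.004
```

```bash
python3 - <<'E'
from h import *
p=env.read_camera("wrist")
for c,s,m in blobs(p,(105,120,50),(130,255,255)): print(s,cast(p,c,73).round(1))
p=env.read_camera("top");cv2.imwrite("pics/t13.png",p["pixels"])
E
python3 plan.py 653 173.5 30 27
```

```text
[300 235  33  37 967] [652.7 175.4]
[   5  241   70   53 2618] [449.5 156.1]
5 t 22.4 pos [650.5 176.9 141.1] rpy [-3.14   0.     1.615] d [   2.5   -3.4 -111.1]
[[[-0.02, 0.02, 0.74], [0, 0, -0.01]], [[-0.02, 0.02, 0.74], [0, 0, -0.01]], [[-0.02, 0.02, 0.74], [0, 0, -0.01]], [[-0.02, 0.02, 0.74], [0, 0, -0.01]], [[-0.02, 0.02, 0.74], [0, 0, -0.01]]]
```

>>> {"fn": "drive_tool", "kwargs": {"increments": [[[-0.03,0.03,0.6],[0,0,0]],[[-0.03,0.03,0.85],[0,0,0]],[[-0.02,0.02,0.85],[0,0,0]],[[0,0,0.8],[0,0,0]],[[0,0,0.6],[0,0,0]]]}}

```text
t: 22.82
eef_pos: [652.2, 174.6, 29.4]
tcp_rot: [-3.139, 0.0, 1.616]
ft_force: [-0.2, 0.5, -0.3]
opening: 1.0
```

>>> {"fn": "drive_tool", "kwargs": {"increments": [[[0,0,0],[0,0,0]],[[0,0,0],[0,0,0]],[[0,0,0],[0,0,0]],[[0,0,0],[0,0,0]],[[0,0,0],[0,0,0]]], "jaw": -1}}

```text
t: 23.23
eef_pos: [654.6, 174.8, 32.5]
tcp_rot: [3.14, -0.0, 1.616]
ft_force: [0.2, -1.3, -0.5]
opening: 0.703
```

>>> {"fn": "drive_tool", "kwargs": {"increments": [[[0,0,0],[0,0,0]],[[0,0,0],[0,0,0]],[[0,0,0],[0,0,0]],[[0,0,0],[0,0,0]],[[0,0,0],[0,0,0]]]}}

```text
t: 23.65
eef_pos: [654.2, 174.6, 31.0]
tcp_rot: [-3.142, 0.0, 1.615]
ft_force: [1.0, 0.3, 0.7]
opening: 0.354
```

>>> {"fn": "drive_tool", "kwargs": {"increments": [[[0,0,0],[0,0,0]],[[0,0,0],[0,0,0]],[[0,0,0],[0,0,0]],[[0,0,0],[0,0,0]],[[0,0,0],[0,0,0]]]}}

```text
t: 24.07
eef_pos: [654.2, 174.6, 31.0]
tcp_rot: [-3.142, 0.0, 1.615]
ft_force: [-0.2, 0.7, 0.1]
opening: 0.268
```

>>> {"fn": "drive_tool", "kwargs": {"increments": [[[0,0,-0.3],[0,0,0]],[[0,0,-0.8],[0,0,0]],[[0,0,-0.9],[0,0,0]],[[0,0,-0.9],[0,0,0]],[[0,0,-0.9],[0,0,0]]]}}

```text
t: 24.48
eef_pos: [654.0, 174.6, 146.8]
tcp_rot: [3.142, 0.0, 1.615]
ft_force: [0.7, -0.8, 0.3]
opening: 0.267
```

```bash
python3 plan.py 437 -180 150 28
python3 - <<'E'
from h import *
p=env.read_camera("wrist");cv2.imwrite("pics/w14.png",p["pixels"])
E
```

```text
15 t 24.5 pos [654.  174.6 146.8] rpy [3.142 0.    1.615] d [-217.  -354.6    3.2]
[[[-0.77, -0.52, -0.01], [0, 0, -0.0]], [[-0.77, -0.52, -0.01], [0, 0, -0.0]], [[-0.77, -0.52, -0.01], [0, 0, -0.0]], [[-0.77, -0.52, -0.01], [0, 0, -0.0]], [[-0.77, -0.52, -0.01], [0, 0, -0.0]]]
[[[-0.76, -0.52, -0.01], [0, 0, -0.0]], [[-0.76, -0.52, -0.01], [0, 0, -0.0]], [[-0.76, -0.52, -0.01], [0, 0, -0.0]], [[-0.76, -0.52, -0.01], [0, 0, -0.0]], [[-0.76, -0.52, -0.01], [0, 0, -0.0]]]
[[[-0.76, -0.52, -0.01], [0, 0, -0.0]], [[-0.76, -0.52, -0.01], [0, 0, -0.0]], [[-0.76, -0.52, -0.01], [0, 0, -0.0]], [[-0.76, -0.52, -0.01], [0, 0, -0.0]], [[-0.76, -0.52, -0.01], [0, 0, -0.0]]]
```

>>> {"fn": "drive_tool", "kwargs": {"increments": [[[-0.5,-0.34,-0.02],[0,0,0]],[[-0.77,-0.52,-0.01],[0,0,0]],[[-0.77,-0.52,-0.01],[0,0,0]],[[-0.77,-0.52,-0.01],[0,0,0]],[[-0.77,-0.52,-0.01],[0,0,0]]]}}

```text
t: 24.95
eef_pos: [585.6, 63.3, 147.3]
tcp_rot: [3.141, 0.0, 1.616]
ft_force: [1.2, 0.2, -0.6]
opening: 0.268
```

>>> {"fn": "drive_tool", "kwargs": {"increments": [[[-0.76,-0.52,-0.01],[0,0,0]],[[-0.76,-0.52,-0.01],[0,0,0]],[[-0.76,-0.52,-0.01],[0,0,0]],[[-0.76,-0.52,-0.01],[0,0,0]],[[-0.76,-0.52,-0.01],[0,0,0]]]}}

```text
t: 25.37
eef_pos: [512.9, -54.2, 148.9]
tcp_rot: [3.141, 0.0, 1.616]
ft_force: [0.7, 0.2, -0.2]
opening: 0.269
```

>>> {"fn": "drive_tool", "kwargs": {"increments": [[[-0.76,-0.52,0],[0,0,0]],[[-0.76,-0.52,0],[0,0,0]],[[-0.76,-0.52,0],[0,0,0]],[[-0.76,-0.52,0],[0,0,0]],[[-0.4,-0.3,0],[0,0,0]]]}}

```text
t: 25.78
eef_pos: [445.7, -161.4, 148.9]
tcp_rot: [3.141, 0.001, 1.614]
ft_force: [0.4, 0.4, 0.4]
opening: 0.272
```

>>> {"fn": "drive_tool", "kwargs": {"increments": [[[-0.3,-0.2,0],[0,0,0]],[[-0.2,-0.15,0],[0,0,0]],[[0,0,0],[0,0,0]],[[0,0,0],[0,0,0]]]}}

```text
t: 26.12
eef_pos: [437.3, -174.8, 148.5]
tcp_rot: [3.141, 0.0, 1.615]
ft_force: [-0.1, -0.2, 0.1]
opening: 0.268
```

```bash
python3 plan.py 437 -180 60 28
python3 - <<'E'
from h import *
p=env.read_camera("wrist");cv2.imwrite("pics/w15.png",p["pixels"])
# column/row check: project rack divider points
for y in (-180,):
  import math
  for k in (-1,1):
    for X in (40,-40):
      c=np.array([437,y]);a=0.05;ex=np.array([math.cos(a),math.sin(a)]);ey=np.array([-math.sin(a),math.cos(a)])
      print(k,X,np.round(proj(p,[*(c+ex*X+ey*k*91.5),32]),0))
  print("bottles",[np.round(proj(p,[*(c+ey*k*61),70]),0) for k in(-1,1)])
E
```

```text
4 t 26.1 pos [ 437.3 -174.8  148.5] rpy [3.141 0.    1.615] d [ -0.3  -5.2 -88.5]
[[[-0.04, -0.0, 0.74], [0, 0, -0.02]], [[-0.04, -0.0, 0.74], [0, 0, -0.02]], [[-0.04, -0.0, 0.74], [0, 0, -0.02]], [[-0.04, -0.0, 0.74], [0, 0, -0.02]]]
-1 40 [358. 330.]
-1 -40 [273. 330.]
1 40 [365. 128.]
1 -40 [264. 129.]
bottles [array([315., 323.]), array([314., 173.])]
```

View pics/w15.png

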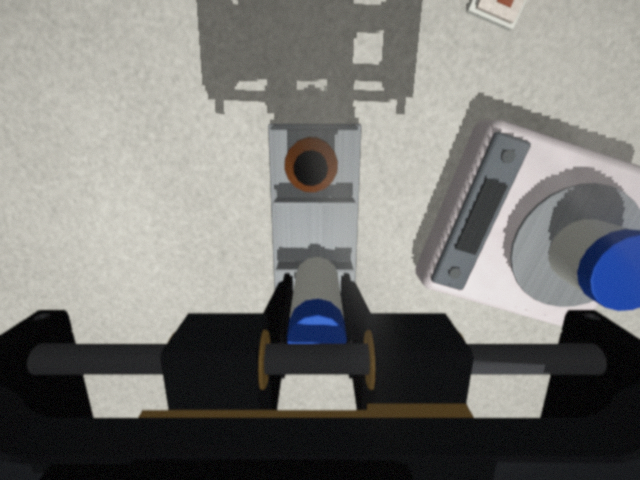

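Run:
```python
from h import *
p=env.read_camera("wrist")
big=cv2.resize(p["pixels"][100:290,250:380],None,fx=4,fy=3.1,interpolation=cv2.INTER_CUBIC)
big=cv2.resize(p["pixels"][100:290,240:390],None,fx=3,fy=3,interpolation=cv2.INTER_CUBIC);cv2.imwrite("pics/w16.png",big)
for uv in ((316,186),(316,250),(316,125)): print(cast(p,uv,32),cast(p,uv,10))
```

```text
[ 436.02647166 -134.06265617] [ 436.15451503 -137.49097308]
[ 438.55984611 -190.47188376] [ 438.8816989  -198.21564633]
[433.85817625 -85.78243854] [433.82033964 -85.5171992 ]
```

View pics/w16.png

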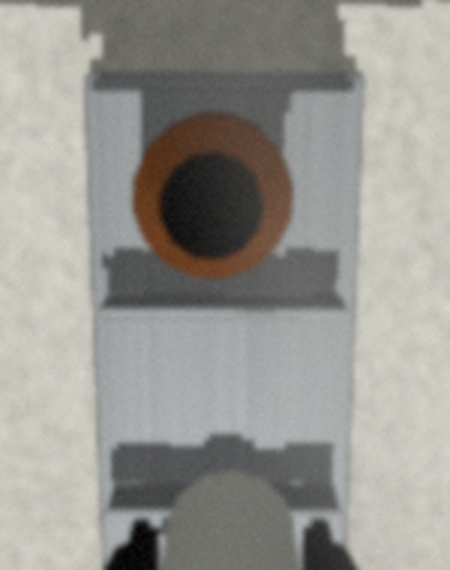

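Run:
```python
from h import *
p=env.read_camera("wrist")
for uv in ((315,202),(315,269)): print(cast(p,uv,32))
for uv in ((315,196.7),(315,261.7)): print(cast(p,uv,10))
print(cast(p,(310.3,168.3),70))
T=np.array(p["world_to_cam"]);print(-T[:3,:3].T@T[:3,3])
```

```text
[ 435.80686337 -147.46081562]
[ 438.51697537 -208.37897261]
[ 435.70044765 -147.06256024]
[ 438.49894303 -209.96740732]
[ 431.19309639 -115.57634406]
[434.37045025 -89.11584762 319.52451273]
```

The dividers either side of the middle bay lie at y of about -147 and -209, so the bay centre is (437,-178). Descending the vial there.

>>> {"fn": "drive_tool", "kwargs": {"increments": [[[-0.12,0,0.4],[0,0,0]],[[0,0,0.7],[0,0,0]],[[0,0,0.8],[0,0,0]],[[0,0,0.7],[0,0,0]],[[0,0,0.4],[0,0,0]]]}}

```text
t: 26.68
eef_pos: [437.0, -177.7, 56.5]
tcp_rot: [-3.14, -0.001, 1.616]
ft_force: [0.4, 0.1, 0.4]
opening: 0.27
```

>>> {"fn": "drive_tool", "kwargs": {"increments": [[[0,0,0.2],[0,0,0]],[[0,0,0.1],[0,0,0]],[[0,0,0],[0,0,0]],[[0,0,0],[0,0,0]]]}}

```text
t: 27.02
eef_pos: [437.6, -178.6, 49.9]
tcp_rot: [3.141, 0.001, 1.616]
ft_force: [1.3, 0.1, -0.4]
opening: 0.269
```

>>> {"fn": "drive_tool", "kwargs": {"increments": [[[0,0,0.2],[0,0,0]],[[0,0,0.14],[0,0,0]],[[0,0,0],[0,0,0]],[[0,0,0],[0,0,0]]]}}

```text
t: 27.35
eef_pos: [437.1, -178.6, 39.0]
tcp_rot: [-3.141, -0.0, 1.615]
ft_force: [0.3, 0.1, -0.4]
opening: 0.274
```

>>> {"fn": "drive_tool", "kwargs": {"increments": [[[0,0,0.04],[0,0,0]],[[0,0,0],[0,0,0]],[[0,0,0],[0,0,0]]]}}

```text
t: 27.6
eef_pos: [437.2, -178.6, 38.0]
tcp_rot: [3.141, 0.0, 1.615]
ft_force: [-0.7, -0.4, -1.2]
opening: 0.269
```

>>> {"fn": "drive_tool", "kwargs": {"increments": [[[0,0,0.03],[0,0,0]],[[0,0,0],[0,0,0]],[[0,0,0],[0,0,0]]]}}

```text
t: 27.85
eef_pos: [437.3, -178.7, 37.8]
tcp_rot: [3.141, 0.001, 1.615]
ft_force: [-2.6, 0.5, 12.6]
opening: 0.27
```

>>> {"fn": "drive_tool", "kwargs": {"increments": [[[0,0,0],[0,0,0]],[[0,0,0],[0,0,0]],[[0,0,0],[0,0,0]],[[0,0,0],[0,0,0]],[[0,0,0],[0,0,0]]], "jaw": 0.8}}

```text
t: 28.27
eef_pos: [437.2, -178.6, 36.9]
tcp_rot: [-3.141, -0.0, 1.615]
ft_force: [-0.0, -0.3, -0.3]
opening: 0.563
```

>>> {"fn": "drive_tool", "kwargs": {"increments": [[[0,0,-0.3],[0,0,0]],[[0,0,-0.8],[0,0,0]],[[0,0,-0.9],[0,0,0]],[[0,0,-0.9],[0,0,0]],[[0,0,-0.8],[0,0,0]]]}}

```text
t: 28.68
eef_pos: [437.1, -178.5, 150.2]
tcp_rot: [3.141, 0.0, 1.615]
ft_force: [0.0, 0.1, 0.1]
opening: 0.88
```

>>> {"fn": "drive_tool", "kwargs": {"increments": [[[0.8,0,-0.4],[0,0,0]],[[0.9,0,0],[0,0,0]],[[0.9,0,0],[0,0,0]],[[0.9,0,0],[0,0,0]],[[0.9,0,0],[0,0,0]]]}}

```text
t: 29.1
eef_pos: [431.0, -45.6, 160.8]
tcp_rot: [3.141, 0.0, 1.615]
ft_force: [0.8, 1.0, 0.2]
opening: 0.898
```

Run:
```python
from h import *
p=env.read_camera("top");cv2.imwrite("pics/t17.png",p["pixels"])
for c,s,m in blobs(p,(105,120,50),(130,255,255)): print("top",s,[cast(p,c,z).round(1) for z in(108,102,80)])
for t in["pot","jar","vial","bottle_left","bottle_right","wax_block"]: print(t,[(np.round(d["point"]),round(d["score"],2)) for d in env.tip_of(t,p)[:2]])
p=env.read_camera("scene");cv2.imwrite("pics/s17.png",p["pixels"])
for t in["pot","jar","vial","balance_pan","cold_plate_middle","rack_middle_bay","bottle_left","bottle_right","wax_block"]: print(t,[(np.round(d["point"]),round(d["score"],2)) for d in env.tip_of(t,p)[:2]])
```

```text
top [ 424  162   37   37 1061] [array([ 646.5, -171.2]), array([ 648.4, -172.4]), array([ 655.4, -177. ])]
top [200 281  24  23 425] [array([469.7, 163.3]), array([470.3, 164.6]), array([472.5, 169.2])]
pot [(array([ 646., -170.,   62.]), 0.87)]
jar [(array([468., 163.,  40.]), 0.9)]
vial []
bottle_left []
bottle_right []
wax_block [(array([573.,  11.,  -3.]), 0.71)]
pot [(array([ 648., -170.,   62.]), 0.93)]
jar [(array([470., 163.,  39.]), 0.82)]
vial [(array([ 442., -182.,    9.]), 0.61)]
balance_pan [(array([ 646., -168.,   61.]), 0.75)]
cold_plate_middle [(array([466., 165.,  39.]), 0.63)]
rack_middle_bay [(array([ 437., -181.,   12.]), 0.57)]
bottle_left [(array([ 431., -118.,    9.]), 0.92), (array([471., 167.,  41.]), 0.73)]
bottle_right [(array([ 442., -240.,    9.]), 0.67)]
wax_block [(array([570.,   8.,   0.]), 0.86), (array([ 440., -239.,    9.]), 0.59)]
```

View pics/s17.png

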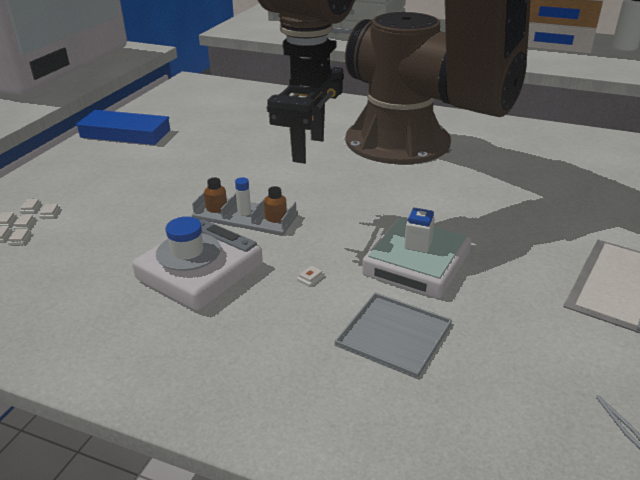

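View pics/t17.png

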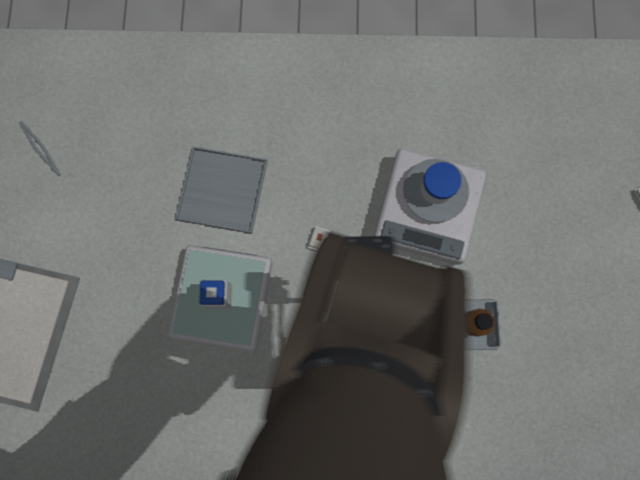

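All three containers stand upright in their places and the gripper is clear. The pot is at (184,235), the vial at (243,197) between the bottles, and the jar at (420,230). The bottles and wax block read at their starting positions, so I'm handing in.

```bash
python3 -c "
from cell import env
print(env.job_done())"
```

```text
the job is handed in; nothing more can be done
None
```

I put the vial in the steel tray first, then moved the pot to the balance pan, the jar to the cold plate and the vial to the middle bay of the rack. I handed the job in at about 29 s of the 112 s allowed; it reported no verdict.

| Container | Measured position (mm) | Target centre (mm) | Offset |
|---|---|---|---|
| Pot | (647, -170) | (646, -170) | about 2 mm |
| Jar | (469–470, 163–168) | (469, 166) | within 5 mm |
| Vial | released at (437, -178) | (437, -178 to -181) | about 3 mm |

- **Vial disagreement:** the last scene picture put the vial at (442, -182), about 6 mm from where I released it and still inside the 15 mm limit. In the last top picture the arm hid the vial and the left bottle, and no bottle was detected there. Their final check therefore rests on the scene camera alone.
- **Other checks:** in the last scene picture all three containers stood upright and the gripper was clear. The bottles and the wax block were within about 3 mm of their starting readings, which is camera accuracy.
- **Forces:** the highest wrist force in the readings was about 13 N, when setting the vial down in the rack.

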